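Unbolt the stock chest and hold its lid at 60 degrees

TASK

The stock chest on the desk has to be looked into for a stocktake: draw its side bolt fully back while the lid is still shut, then take the lid by its handle, raise it to 60 degrees from shut and hold it there without swinging it over backwards. The lid falls shut by itself, so the program finishes while the gripper is still holding the lid open at that angle, with nothing else propping it. Leave the other things on the desk alone.

Things in the scene. Friction and masses are not known exactly. Their poses are not given: they have to be found in the camera images.
- chest: grey steel chest fixed to the desk, box 160 (x) x 180 (y) x 90 mm high with a hinged lid; origin at the centre of its underside, z up; its front, with a white card, faces its own -x (towards the robot); yaw varies. A ledge 50 mm wide, top 90 mm above the desk, carries the bolt and stands out 90 mm from its left (+y) side. An adapter and a small pot are fixed inside.
- lid (a joint): hinge of the chest's lid in rad: 0 shut, grows as the front edge rises, 1.047 is 60 degrees, stop at 1.75; below about 1.2 it falls shut by its weight (0.28 to 0.52 kg, hardly any friction). The lid is a grey plate 172 x 188 x 6 mm, top 97 mm above the desk when shut, locked while the bolt's nose lies over its edge (joint bolt under about 0.02).
- lid_handle (a point): centre of the lid's handle, a dark round bar 12 mm thick, 110 mm long along the chest's y axis, on a post at each end, 34 mm clear above the lid. With the lid shut it lies at (-0.055, 0, 0.137) m in the chest's frame: 140 mm in front of and 44 mm above the hinge line. It moves with the lid and can turn between the finger pads as the lid rises.
- lid_hinge (a point): middle of the lid's hinge line, fixed, at (0.085, 0, 0.093) m in the chest's frame; the hinge axis runs along the chest's y axis at the back edge
- bolt (a joint): slide of the steel bolt on the left ledge in m: 0 shot (nose 20 mm over the lid), 0.038 drawn fully back against its stop; it starts between 0 and 0.010, grows as the bolt moves away from the lid (the chest's +y), needs about 2.5 N and stays where it is left
- bolt_knob (a point): middle of the bolt's black upright knob, 18 mm thick, 32 mm tall, 133.5 mm above the desk; with the bolt shot at (-0.035, 0.118) m in the chest's frame, it moves with the bolt along the chest's +y. The knob's top is 14 mm above this point, the guide staples' tops 17 mm below it.
- spice_jar: bystander: spice jar with red cap, 45 mm thick, 106 mm tall, upright; origin at the centre of its underside
- tape_roll: bystander: roll of tape lying flat, 100 mm across, 25 mm high; origin at the centre of its underside
- carton: bystander: brown cardboard carton 66 x 105 x 35 mm; origin at the centre of its underside
- pen: bystander: thin black pen 12 x 145 x 9 mm near the desk's front edge; origin at the centre of its underside

How it is judged:
By the outcome, as a careful person would: the job done as asked, in the order asked, and still so for the second after the job is handed in, while the arm keeps its last pose, push and grip.
It also fails if it takes over 45 s, if anything falls off the work surface, if the arm or the gripper's body presses on something with over 40 N, if the wrist force passes 120 N, or if a joint passes its speed limit or range.

ROBOT

A 6-joint arm with a two-finger parallel gripper is mounted at the origin on a cart in front of the work surface, level with it; the furniture and walls round the work are solid. World frame = base frame: x ahead of the robot, y to its left, z up, the work surface at z = 0. Lengths are in m, angles in rad, forces in N, time in s.
With the tool pointing down it reaches from about 0.275 to 0.825 m from the base axis. Payload 5.2 kg.
Tool frame: the origin (TCP) lies between the finger pads; the fingertips stand 14 mm ahead of it and the grasp point (between the pads) lies 5 mm behind it (robot.tip_reach is the distance from the TCP to the fingertips, in m); z points along the fingers, y is the line along which they close (so a half turn about z gives the same grasp; the last joint's range is limited). The gripper opens to 93 mm and grips with 3 to 60 N. Pads are 15 mm wide; open, the fingers measure 128 mm over their backs; the gripper's body (75 mm by 188 mm) begins 65 mm behind the grasp point.
Start: joints at [1.043, 0.259, 1.535, -0, 1.348, -0.203], TCP at [0.175, 0.521, 0.233] pointing down, gripper open.
Joint ranges: [-3.14, 3.14], [-0.91, 2.08], [0.19, 2.58], [-1.22, 4.36], [0.22, 2.71], [-3.12, 3.12]. Speed limits (rad/s): [2.57, 2.57, 3.14, 3.14, 3.14, 3.14].

INTERFACE

Orientations are given as a 3x3 rotation matrix whose columns are the frame's x, y, z axes.
In Python, from bench import robot, effector, kinematics, sensors, optics, ticket gives the robot as it stands. Calls block until the motion is done:
- robot.move_pose(position, orientation): joint-space move of the TCP to a pose.
- robot.move_straight(position, frame=None, v=0.15, force_limit=None): straight line of the TCP; frame=None keeps the orientation; v is the mean speed in m/s. With force_limit (N) it stops when the force on the tool has changed by that much, and returns True; else False.
- robot.move_joints(angles): joint-space move.
- effector.set_gripper(opening, strength=None): opening from 0.0 (shut) to 1.0 (fully open); strength is the grip in N (None keeps the last); returns when the fingers have stopped.
- robot.hold(seconds).
- kinematics.solve_ik(position, orientation): joint angles nearest the present ones, or None.
- sensors.read_state(): the state.
- optics.read_camera(name): name is "side" or "top" or "wrist"; returns a dict with "image" (420x560x3 uint8, red, green, blue), "range_z" (420x560 float32, m along the optical axis (not along the pixel's ray), 0 where there is no reading), "fx", "fy", "cx", "cy" (pixels), "T" (4x4, takes a point from camera to world coordinates). Camera axes: x right, y down, z forward; pixel columns grow to the right and rows downward; lengths in m; the calibration is good to about 2 mm. The wrist camera is an equidistant fisheye: a pixel r from the principal point sees the ray r / f radians off the axis. A picture is of the moment at which its call begins.
A pose or a line that the arm cannot do raises robot.Unreachable and nothing moves.
- ticket.finish_job(): hands the job in; it is judged then, once.
The state is a dict: "time_s": time; "joint_pos": joint angles; "joint_velocities": joint speeds; "joint_torque": joint torques, N m; "tcp_pos": TCP position; "orientation": TCP orientation; "contact_force": force on the tool from outside, world axes, zero at the start; "moment": the same for the moment, N m; "finger_gap": opening from 0.0 (shut) to 1.0 (fully open); "finger_force": force on a finger pad.
Only numpy, scipy, OpenCV 4.12 (cv2) and the standard library are available. Lean on these libraries where they do the work, as an engineer would, in place of code of your own. Each camera call takes 0.05 s, during which the arm holds its last target. There are 200 camera calls.

## Working session

There is one attempt and no reset: what is moved stays moved. The work goes in short steps, each a Python script; the robot and the scene stay as the last script left them, time stands still between calls to the robot, and variables do not carry over. Pictures are saved under pics/ and viewed, at most 10 in all, crops included, and the job is handed in when it is done.

```bash
ls; mkdir -p pics; python3 - <<'E'
from bench import robot, effector, kinematics, sensors, optics, ticket
import cv2,numpy as np
for n in ["top","side"]:
    c=optics.read_camera(n); cv2.imwrite(f"pics/{n}0.png",c["image"][:,:,::-1]); np.savez(f"{n}0.npz",**c)
    print(n,c["fx"],c["fy"],c["cx"],c["cy"],np.round(c["T"],3).tolist(), (c["range_z"]>0).mean())
print(sensors.read_state())
E
```

```text
pics
top 416.669524234861 416.669524234861 281.61090670683853 209.30208127120986 [[0.008, -0.995, 0.102, 0.412], [-1.0, -0.009, -0.003, -0.05], [0.004, -0.102, -0.995, 1.106], [0.0, 0.0, 0.0, 1.0]] 0.9960289115646258
side 532.0904757669992 532.0904757669992 288.3417226330807 220.42477808327448 [[-0.962, -0.114, 0.247, 0.201], [-0.272, 0.386, -0.882, 1.027], [0.006, -0.916, -0.402, 0.598], [0.0, 0.0, 0.0, 1.0]] 0.9960416666666667
{'time_s': 0.1, 'joint_pos': array([ 1.04316787e+00,  2.59271169e-01,  1.53595114e+00, -4.60868815e-06,
        1.34799119e+00, -2.02811109e-01]), 'joint_velocities': array([-0.0009728 , -0.00197109, -0.00305659,  0.00046323, -0.00013252,
        0.00105045]), 'joint_torque': array([ 3.57334742e-03, -4.38204288e+01, -2.84644228e+01,  7.20847445e-02,
        3.62596277e-02, -3.31008812e-05]), 'tcp_pos': array([0.17527473, 0.52084177, 0.23190928]), 'orientation': array([[-9.47709227e-01,  3.19134081e-01, -8.12188808e-04],
       [ 3.19134952e-01,  9.47708244e-01, -1.40267879e-03],
       [ 3.22075424e-04, -1.58852946e-03, -9.99998686e-01]]), 'contact_force': array([ 0.14591818, -0.63519238, -0.18904473]), 'moment': array([0.0299671 , 0.0467687 , 0.01109145]), 'finger_force': 0.0, 'finger_gap': 1.0020056701666573}
```

View pics/top0.png

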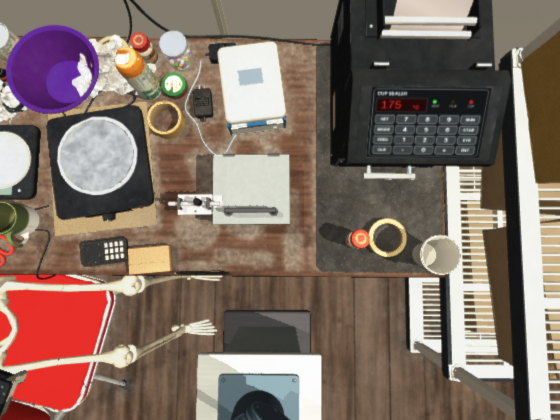

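View pics/side0.png

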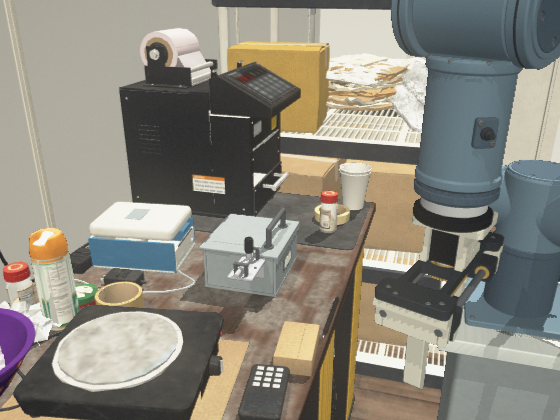

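The top view shows the chest lid spanning about (213–290, 153–224). The handle bar is at (225–278, 211) and the bolt with its knob is near (181–215, 204). In the side view the knob is at (249,243), the handle at (275,228) and the red-capped jar at (329,210), clear of the chest.

```bash
cat > h.py <<'E'
import numpy as np,cv2
def cloud(c):
    v,u=np.mgrid[0:420,0:560]; z=c["range_z"]
    p=np.stack([(u-c["cx"])/c["fx"]*z,(v-c["cy"])/c["fy"]*z,z],-1)
    T=c["T"]; return p@T[:3,:3].T+T[:3,3]
def ray(c,uv):
    d=c["T"][:3,:3]@np.array([(uv[0]-c["cx"])/c["fx"],(uv[1]-c["cy"])/c["fy"],1.]); return c["T"][:3,3],d/np.linalg.norm(d)
def tri(c1,p1,c2,p2):
    o1,d1=ray(c1,p1);o2,d2=ray(c2,p2)
    s=np.linalg.lstsq(np.stack([d1,-d2],1),o2-o1,rcond=None)[0]
    a,b=o1+s[0]*d1,o2+s[1]*d2; return (a+b)/2,np.linalg.norm(a-b)
E
python3 - <<'E'
from h import *
C={n:dict(np.load(f"{n}0.npz")) for n in("top","side")}
for n,c in C.items():
    P=cloud(c); I=c["image"].astype(int)
    box=np.zeros((420,560),bool)
    if n=="top": box[145:232,165:300]=1
    else: box[205:300,195:305]=1
    lid=box&(abs(P[...,2]-.097)<.006)&(I.mean(-1)>110)
    q=P[lid][:,:2]; r=cv2.minAreaRect((q*1000).astype(np.float32)); print(n,"lid",lid.sum(),r,np.median(P[lid][:,2]))
    dark=(box&(I.max(-1)<95)&(P[...,2]>.1)).astype(np.uint8)
    k,L,S,ce=cv2.connectedComponentsWithStats(dark)
    for i in range(1,k):
        if S[i,4]>15:
            p=P[L==i]; print(" dark",S[i],ce[i].round(1),np.median(p,0).round(4),p.min(0).round(3),p.max(0).round(3),cv2.minAreaRect((p[:,:2]*1000).astype(np.float32)))
    x0,y0,x1,y1=(155,140,305,235) if n=="top" else (190,195,310,305)
    cv2.imwrite(f"pics/{n}crop.png",cv2.resize(c["image"][y0:y1,x0:x1,::-1],None,fx=5,fy=5,interpolation=cv2.INTER_CUBIC))
E
```

```text
top lid 5142 ((564.9996337890625, 63.98004150390625), (173.1273956298828, 270.7785339355469), 0.523811936378479) 0.09752020554796381
 dark [193 198   9   8  48] [197.  201.6] [0.5268 0.1426 0.1463] [0.52  0.136 0.128] [0.535 0.152 0.153] ((526.9389038085938, 144.19056701660156), (14.773482322692871, 13.572643280029297), 65.1220474243164)
 dark [224 208  10   7  27] [227.9 210.7] [0.5047 0.0734 0.1413] [0.502 0.059 0.103] [0.513 0.08  0.145] ((507.6665344238281, 69.83219909667969), (10.56242847442627, 21.376808166503906), 1.440758466720581)
 dark [235 208  33   1  33] [251. 208.] [0.5133 0.0178 0.1417] [ 0.513 -0.019  0.137] [0.514 0.055 0.146] ((513.1913452148438, 17.740201950073242), (0.7546231746673584, 74.36184692382812), 0.8555401563644409)
 dark [270 211   6   4  19] [272.8 212.3] [ 0.5048 -0.0331  0.1372] [ 0.503 -0.038  0.101] [ 0.507 -0.026  0.143] ((505.01165771484375, -32.31774139404297), (3.430072546005249, 11.675189018249512), 1.573767066001892)
side lid 2735 ((567.0888061523438, 73.9621353149414), (176.0552520751953, 295.232177734375), 0.6448119282722473) 0.0981831755441
[... 538 characters left out ...]
694091796875, 584.4769897460938), (15.899375915527344, 947.0546875), 19.861173629760742)
 dark [255 249   4   8  23] [256.9 252.3] [0.5177 0.1266 0.1085] [0.515 0.123 0.101] [0.523 0.131 0.117] ((518.3093872070312, 126.25874328613281), (5.503946304321289, 7.334453582763672), 33.7209358215332)
 dark [234 264   6   7  22] [235.4 266.8] [0.5374 0.1965 0.11  ] [0.53  0.193 0.102] [0.54  0.199 0.116] ((535.5120849609375, 195.5281219482422), (9.835183143615723, 4.733663082122803), 21.279253005981445)
 dark [244 265   4   8  18] [245.5 268.4] [0.5171 0.1962 0.1091] [0.514 0.192 0.1  ] [0.52  0.199 0.116] ((516.64453125, 196.3900146484375), (5.972115516662598, 6.289879322052002), 26.572053909301758)
```

View pics/topcrop.png

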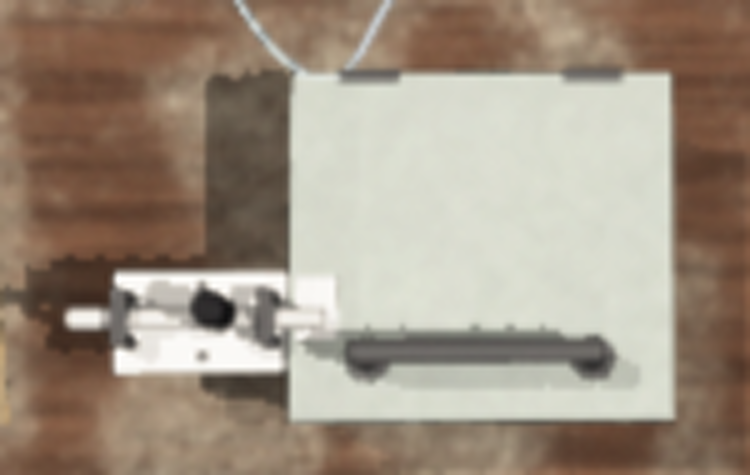

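View pics/sidecrop.png

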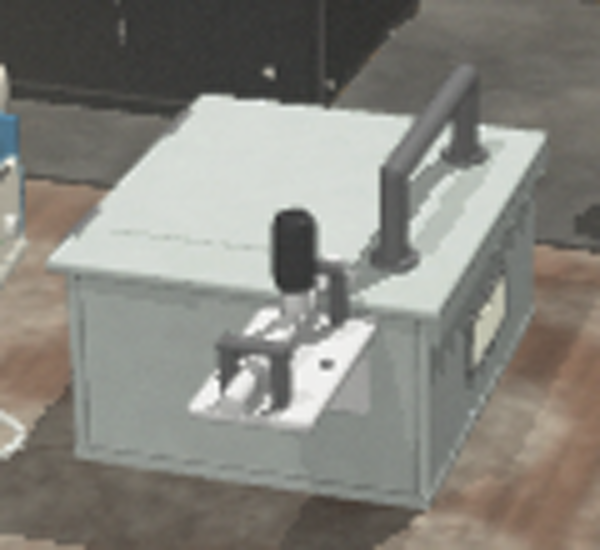

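The crops show the handle bar from (225,210) to (276,210) in the top view and from (268.6,229) to (283.2,210.6) in the side view. The knob is at (197.6,201.7) in the top view and (248.8,245.2) in the side view.

```bash
python3 - <<'E'
from h import *
C={n:dict(np.load(f"{n}0.npz")) for n in("top","side")}; t,s=C["top"],C["side"]
for nm,a,b in [("handle L",(225.5,210.2),(268.8,228.6)),("handle R",(276,210.4),(283,211)),("knob",(197.5,201.7),(248.8,245.2)),("lid FR",(155+674/5,140+419/5),(190+547/5,195+130/5)),("lid FL",(155+290/5,140+419/5),(190+436/5,195+318/5)),("lid BL",(155+291/5,140+71/5),(190+48/5,195+265/5))]:
    print(nm,[x.round(4) if hasattr(x,'round') else x for x in tri(t,a,s,b)])
P=cloud(t);I=t["image"].astype(int);box=np.zeros((420,560),bool);box[145:232,212:300]=1
lid=box&(abs(P[...,2]-.097)<.006)&(I.mean(-1)>110)&(P[...,1]<.104)
r=cv2.minAreaRect((P[lid][:,:2]*1000).astype(np.float32)); print(r)
for n,c in C.items():
    P=cloud(c);
    for nm,m in [("bar",(P[...,2]>.125)&(P[...,2]<.16)&(P[...,0]>.49)&(P[...,0]<.53)&(P[...,1]<.095)&(P[...,1]>-.05)),("knob",(P[...,2]>.125)&(P[...,2]<.16)&(abs(P[...,0]-.527)<.02)&(P[...,1]<.17)&(P[...,1]>.12))]:
        p=P[m]; print(n,nm,len(p),p.mean(0).round(4),p.min(0).round(3),p.max(0).round(3),cv2.minAreaRect((p[:,:2]*1000).astype(np.float32)))
# hazards above chest
P=cloud(t);m=(P[...,0]>.25)&(P[...,0]<.9)&(abs(P[...,1]-.05)<.4)
E
```

```text
handle L [array([0.5081, 0.0771, 0.141 ]), np.float64(0.0008)]
handle R [array([ 0.5106, -0.04  ,  0.1329]), np.float64(0.0031)]
knob [array([0.5282, 0.1444, 0.1321]), np.float64(0.0003)]
lid FR [array([ 0.4811, -0.0735,  0.0978]), np.float64(0.0019)]
lid FL [array([0.4793, 0.113 , 0.0937]), np.float64(0.0008)]
lid BL [array([0.6499, 0.1161, 0.0952]), np.float64(0.0021)]
((565.4757080078125, 16.39922332763672), (173.04518127441406, 175.6121826171875), 0.523811936378479)
top bar 254 [0.5085 0.0211 0.1422] [ 0.503 -0.038  0.137] [0.514 0.08  0.147] ((508.72442626953125, 21.209022521972656), (9.87911319732666, 118.58824920654297), 0.5629128217697144)
top knob 58 [0.5267 0.1431 0.144 ] [0.519 0.136 0.127] [0.536 0.152 0.153] ((527.3152465820312, 144.08673095703125), (15.574341773986816, 16.98924446105957), 85.73391723632812)
side bar 196 [0.5083 0.0344 0.1395] [ 0.504 -0.039  0.125] [0.516 0.084 0.146] ((510.22296142578125, 22.132747650146484), (11.861237525939941, 123.12002563476562), 0.7034656405448914)
side knob 114 [0.5272 0.1495 0.1385] [0.52  0.138 0.125] [0.537 0.156 0.151] ((528.6641845703125, 147.35372924804688), (17.059513092041016, 17.323619842529297), 6.810512065887451)
```

```bash
cat >> h.py <<'E'
psi=0.011; cx=np.array([np.cos(psi),np.sin(psi),0]); cy=np.array([-cx[1],cx[0],0])
def down(y): z=np.array([0,0,-1.]); return np.stack([np.cross(y,z),y,z],1)
KNOB=np.array([.528,.1444,.1325]); BAR=np.array([.5093,.0205,.137])
def arc(bar,deg):
    # bar position (shut) -> at lid angle deg
    h=bar+.140*cx-np.array([0,0,.044]); a=np.arctan2(.044,-.140)-np.radians(deg); r=np.hypot(.14,.044)
    return h+r*np.cos(a)*cx+np.array([0,0,r*np.sin(a)])
E
python3 - <<'E'
from h import *
from bench import robot, effector, kinematics, sensors, optics
up=np.array([0,0,1.])
print("knob",kinematics.solve_ik(KNOB+.004*up,down(cy)))
for s in(1,-1):
    for d in(0,30,60): print(s,d,arc(BAR,d).round(3),kinematics.solve_ik(arc(BAR,d)-.003*up,down(s*cx)))
effector.set_gripper(0.45,20)
robot.move_pose(KNOB+[0,0,.1],down(cy))
robot.move_straight(KNOB+[0,0,.004],v=.12,force_limit=12)
st=sensors.read_state();print(st["time_s"],st["tcp_pos"],st["contact_force"])
E
```

```text
knob [ 6.31334439e-02  3.37314752e-01  1.67557970e+00 -4.44089210e-16
  1.12869820e+00 -1.51866288e+00]
1 0 [0.509 0.02  0.137] [-1.78897289e-01  2.77901051e-01  1.76910305e+00 -4.44089210e-16
  1.09458855e+00 -1.89897289e-01]
1 30 [0.55  0.021 0.201] [-1.64607824e-01  2.84907445e-01  1.58645865e+00 -4.44089210e-16
  1.27022656e+00 -1.75607824e-01]
1 60 [0.617 0.022 0.236] [-1.45212340e-01  3.80221781e-01  1.36166583e+00 -4.44089210e-16
  1.39970504e+00 -1.56212340e-01]
-1 0 [0.509 0.02  0.137] [-1.78897289e-01  2.77901051e-01  1.76910305e+00 -4.44089210e-16
  1.09458855e+00  2.95169536e+00]
-1 30 [0.55  0.021 0.201] [-1.64607824e-01  2.84907445e-01  1.58645865e+00 -4.44089210e-16
  1.27022656e+00  2.96598483e+00]
-1 60 [0.617 0.022 0.236] [-1.45212340e-01  3.80221781e-01  1.36166583e+00 -4.44089210e-16
  1.39970504e+00  2.98538031e+00]
3.875 [0.52852608 0.14460097 0.13719867] [ 0.06253748 -0.40579652  0.68889958]
```

```bash
python3 - <<'E'
from h import *
from bench import robot, effector, kinematics, sensors, optics
effector.set_gripper(0.0,15)
st=sensors.read_state();print(st["finger_gap"]*93,st["finger_force"],st["contact_force"])
p=st["tcp_pos"]
hit=robot.move_straight(p+.045*cy,v=.04,force_limit=15)
st=sensors.read_state();print(hit,st["time_s"],(st["tcp_pos"]-p)@cy,st["tcp_pos"],st["contact_force"],st["finger_gap"]*93)
c=optics.read_camera("side");cv2.imwrite("pics/side1.png",cv2.resize(c["image"][170:310,160:340,::-1],None,fx=4,fy=4))
E
```

```text
17.364756106628754 15.016213953495026 [-0.70412215 -0.93483858  2.62504305]
True 5.2167 0.0325448558850365 [0.52774105 0.17684836 0.13685883] [-0.85196461 -2.33860037  4.99187307] 17.191687205486087
```

View pics/side1.png

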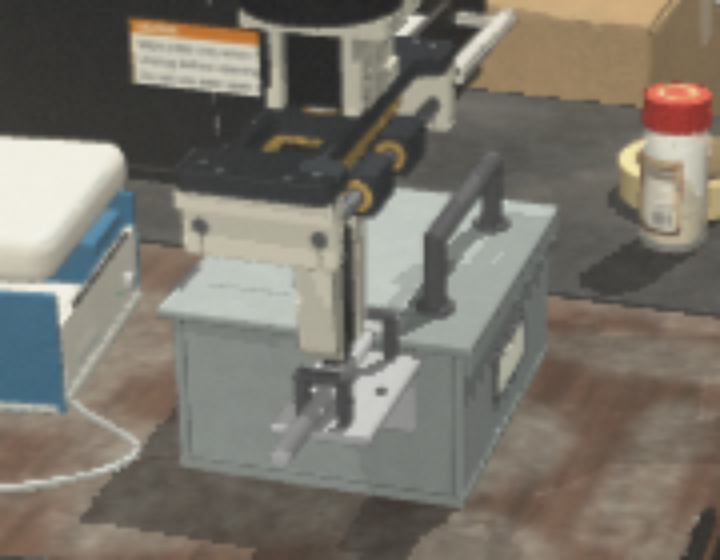

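The bolt stub now sticks out at about (285,455) in the crop, and the knob is between the fingers. It moved 32.5 mm and then hit resistance. I'll push again to confirm that's the stop, then release and look.

```bash
python3 - <<'E'
from h import *
from bench import robot, effector, kinematics, sensors, optics
p=sensors.read_state()["tcp_pos"]
hit=robot.move_straight(p+.008*cy,v=.02,force_limit=18)
st=sensors.read_state();print(hit,st["time_s"],(st["tcp_pos"]-p)@cy,st["tcp_pos"],st["contact_force"])
effector.set_gripper(0.45)
q=sensors.read_state()["tcp_pos"]
robot.move_straight(q+[0,0,.09],v=.2)
robot.move_pose(BAR+[0,0,.10],down(cx))
effector.set_gripper(0.6,30)
c=optics.read_camera("top");np.savez("top1.npz",**c);cv2.imwrite("pics/top1.png",cv2.resize(c["image"][130:250,150:310,::-1],None,fx=4,fy=4))
c=optics.read_camera("side");np.savez("side1.npz",**c)
P=cloud(c);m=(P[...,2]>.12)&(P[...,2]<.155)&(abs(P[...,0]-.527)<.02)&(P[...,1]<.21)&(P[...,1]>.12)
print("knob",m.sum(),P[m].mean(0),P[m].min(0),P[m].max(0))
print(sensors.read_state()["time_s"])
cv2.imwrite("pics/side2.png",cv2.resize(c["image"][150:310,160:340,::-1],None,fx=3.5,fy=3.5))
E
```

```text
True 5.5917 7.171297069347126e-05 [0.52776832 0.17690771 0.13687447] [-0.97331107 -3.17106336  3.73159386]
knob 140 [0.52644205 0.18234471 0.13605107] [0.51931759 0.1716427  0.12003617] [0.53584062 0.18987338 0.15008322]
8.5583
```

View pics/side2.png

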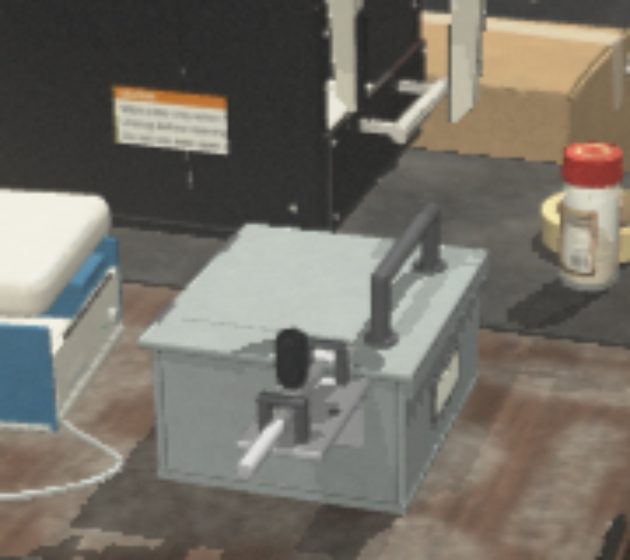

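The side view shows the bolt fully back: knob at crop (292,358), rod protruding, nose off the lid, lid still shut. The second push met a firm stop, moving only 0.07 mm. Next is the handle.

```bash
python3 - <<'E'
from h import *
from bench import robot, effector, kinematics, sensors, optics
R=down(cx)
robot.move_straight(BAR+[0,0,-.005],R,v=.12,force_limit=12)
effector.set_gripper(0.0,30)
st=sensors.read_state();p=st["tcp_pos"];print(st["finger_gap"]*93,p,st["contact_force"])
off=np.array([0,0,-.005]); bar=p-off
for d in np.arange(7.5,31,7.5):
    robot.move_straight(arc(bar,d)+off,R,v=.06)
    st=sensors.read_state();print(d,st["time_s"],st["tcp_pos"].round(4),st["contact_force"].round(1),round(st["finger_gap"]*93,1))
    if np.linalg.norm(st["contact_force"])>40: break
for n in("side","top"):
    c=optics.read_camera(n);np.savez(n+"2.npz",**c);cv2.imwrite(f"pics/{n}3.png",c["image"][:,:,::-1])
E
```

```text
11.163228239441192 [0.50997808 0.02047834 0.13207932] [ 3.59098944  1.53814654 -2.22032634]
7.5 10.8417 [0.5166 0.0206 0.1498] [ 2.2 -0.1 -4.9] 11.0
15.0 11.3083 [0.5255 0.0207 0.1671] [-4.6 -0.5 -0.7] 11.0
22.5 11.775 [0.5362 0.0209 0.1827] [-8.3  0.2  1.8] 11.2
30.0 12.2417 [0.549  0.0211 0.1971] [-11.2  -0.1   5.8] 11.2
```

View pics/side3.png

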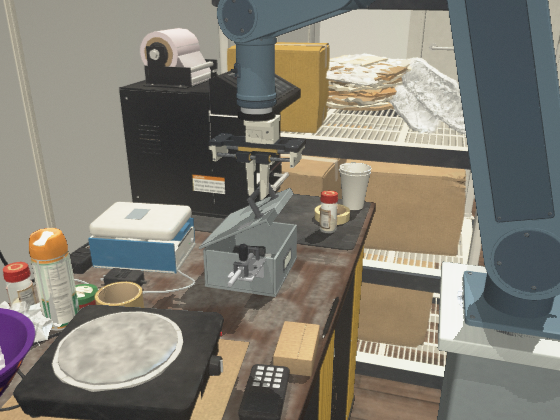

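The side view shows the lid following the gripper: front edge near (288,208), handle held at (265,200), nothing touching. The forces are small, so I'll continue to 60° and measure the lid plane.

```bash
cat > ang.py <<'E'
from h import *
def angle(c,box):
    P=cloud(c); I=c["image"].astype(int); m=np.zeros((420,560),bool); m[box[1]:box[3],box[0]:box[2]]=1
    P=P[m]; P=P[(P[:,0]>.53)&(P[:,0]<.645)&(P[:,1]>-.07)&(P[:,1]<.112)&(P[:,2]>.105)&(P[:,2]<.26)]
    rng=np.random.default_rng(0);best=None
    for _ in range(500):   # plane by consensus
        a,b,d=P[rng.choice(len(P),3,0)]; n=np.cross(b-a,d-a); l=np.linalg.norm(n)
        if l<1e-5: continue
        n/=l
        if abs(n@cy)>.1: continue
        k=abs((P-a)@n)<.003
        if best is None or k.sum()>best.sum(): best=k
    q=P[best]; n=np.linalg.svd(q-q.mean(0),full_matrices=False)[2][2]; n*=np.sign(n[2])
    return np.degrees(np.arctan2(n@cx,n[2])),len(q),q.mean(0).round(3)
E
python3 - <<'E'
from ang import *
from bench import robot, effector, kinematics, sensors, optics
for n in("side","top"): print("at30",n,angle(dict(np.load(n+"2.npz")),(150,120,320,260)))
R=down(cx);off=np.array([0,0,-.005]);bar=np.array([.50998,.02048,.13708])
for d in np.arange(37.5,61,7.5):
    robot.move_straight(arc(bar,d)+off,R,v=.06)
    st=sensors.read_state();print(d,st["time_s"],st["tcp_pos"].round(4),st["contact_force"].round(1),round(st["finger_gap"]*93,1))
    if np.linalg.norm(st["contact_force"])>40: break
robot.hold(.3)
for n in("side","top"):
    c=optics.read_camera(n);np.savez(n+"3.npz",**c);cv2.imwrite(f"pics/{n}4.png",cv2.resize(c["image"][130:310,150:370,::-1],None,fx=3,fy=3)); print("at60",n,angle(c,(150,120,320,260)))
print(sensors.read_state())
E
```

```text
at30 side (np.float64(29.10615746591355), 836, array([0.586, 0.034, 0.135]))
at30 top (np.float64(29.28422294504262), 836, array([ 0.575, -0.016,  0.139]))
37.5 12.8083 [0.5641 0.0213 0.2103] [-13.5   0.4  12.3] 11.0
45.0 13.275 [0.582  0.0215 0.2207] [-8.4  0.3 10.5] 11.2
52.5 13.7417 [0.6002 0.0216 0.2283] [-5.2  0.7  6.8] 11.4
60.0 14.2083 [0.6192 0.0217 0.2335] [-4.2  0.1  6.5] 10.9
at60 side (np.float64(60.23004430844754), 603, array([0.603, 0.033, 0.174]))
at60 top (np.float64(60.08005078402544), 874, array([0.596, 0.009, 0.195]))
{'time_s': 14.6083, 'joint_pos': array([-1.44904869e-01,  3.80752221e-01,  1.36044763e+00,  2.93194171e-04,
        1.39696824e+00, -1.56118997e-01]), 'joint_velocities': array([-5.68607069e-04,  1.45287945e-03, -1.19878890e-03, -1.27601980e-03,
        3.84675548e-05, -5.67842556e-04]), 'joint_torque': array([-2.68228417e-01, -4.73528087e+01, -2.82399648e+01,  2.12147101e-01,
       -1.40525222e+00,  3.98717669e-02]), 'tcp_pos': array([0.61895237, 0.02175422, 0.23342199]), 'orientation': array([[-1.11632575e-02,  9.99931805e-01,  3.43037545e-03],
       [ 9.99937658e-01,  1.11640390e-02, -2.08752468e-04],
       [-2.47035077e-04,  3.42783124e-03, -9.99994094e-01]]), 'contact_force': array([-3.06399891, -0.31736322,  6.84013071]), 'moment': array([-0.06600641,  0.84570778,  0.0455244 ]), 'finger_force': 30.0092151761055, 'finger_gap': 0.11787903713625482}
```

View pics/side4.png

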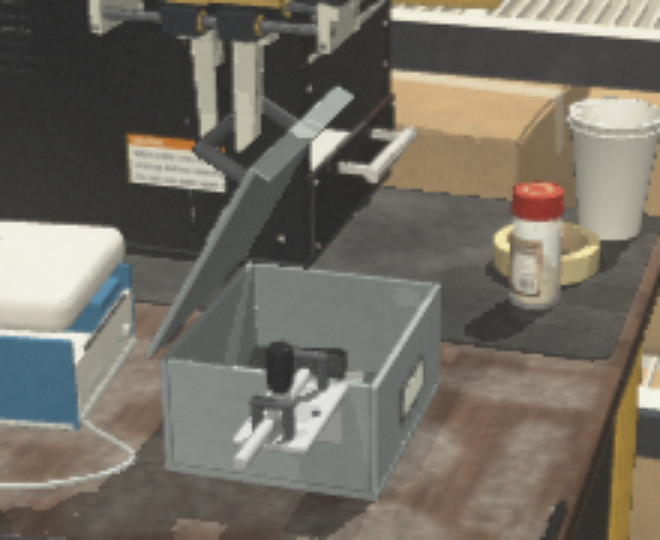

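The side view shows the lid open with its handle gripped at crop (235,140). The bolt is drawn back (knob at (280,365)) and the bystanders haven't moved. Both cameras read about 60.1°, so I'm handing it in.

```bash
python3 -c "
from bench import ticket; print(ticket.finish_job())"
```

```text
the job is handed in; nothing more can be done
None
```

The job is handed in: the bolt was drawn fully back to its stop with the lid shut, then the lid was raised by its handle and is held by the gripper at about 60° (60.2° from the side camera, 60.1° from the top), at about 15 s on the robot's clock; the verdict was not shown.

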